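# Set the coffee mill's burr gap and hold it

## Task

Set the grind of the coffee mill: screw the knurled adjusting cap on its top clockwise all the way down until it bottoms out and pause there for a moment, then back it off by a quarter turn. Finish while still gripping the cap at that setting, so that it cannot creep while the crank is put back on; do not let go of it. Leave everything else on the counter where it stands.

Things in the scene. Friction and masses are not known exactly. Their poses are not given: they have to be found in the camera images.
- mill: box-shaped wooden hand coffee mill, fixed to the counter, 120 x 120 mm, steel top plate at 118 mm. Origin: centre of its underside; +z up; -x is the front with the drawer pull. A dark bar on the plate, mid front edge, is a fixed mark. On its vertical axis a neck, 34 mm across (flaring to 64 mm in its lowest 12 mm), rises to a shoulder at 142 mm; the thread above carries the cap.
- cap: round knurled steel cap on the mill, already started on its right-hand thread: 44 mm diameter, 26 mm tall. Origin: centre of its underside, 142 mm above the counter when bottomed out, rising 4 mm per turn; +z up. A 4 mm high ridge on top runs from the centre to the rim along its -x: bottomed out, it points at the mill's front. Grip it from above at any yaw; 20 mm are free below it.
- thread (a joint): turn of the cap in rad: 0 = bottomed out on the neck's shoulder (a hard stop), growing as it is unscrewed (counter-clockwise from above); it starts between 2.4 and 4.6 rad. It turns with a small friction of about 0.08 N m, stays where it is left, and moves up or down 0.64 mm per rad.
- crank: the mill's crank, taken off and lying on the counter: a 125 mm steel bar along its +x with a wooden knob at the far end; origin at the hub's underside. Bystander.
- whistle: steel whistle weight of the pressure cooker, 38 mm diameter, 45 mm tall, standing; origin at its underside. Bystander.
- mug: white ceramic mug, 82 mm diameter, 95 mm tall, handle at its +y; origin at its underside. Bystander.
- scoop: white plastic scoop, 70 x 55 x 35 mm tray with an 85 mm handle along its -x; origin under the tray. Bystander.
- canister: square tin canister, 104 x 104 mm, 144 mm tall, flip-top lid closed; origin at its underside. Bystander.
- jar: amber glass jar with steel lid, 76 mm diameter, 120 mm tall; origin at its underside. Bystander.

How it is judged:
By the outcome, as a careful person would: the job done as asked, in the order asked, and still so for the second after the job is handed in, while the arm keeps its last pose, push and grip.
It also fails if it takes over 54 s, if anything falls off the work surface, if the arm or the gripper's body presses on something with over 40 N, if the wrist force passes 120 N, or if a joint passes its speed limit or range.

## Robot

A 6-joint arm with a two-finger parallel gripper is mounted at the origin on the work surface. World frame = base frame: x ahead of the robot, y to its left, z up, the work surface at z = 0. Lengths are in m, angles in degrees, forces in N, time in s.
With the tool pointing down it reaches from about 0.4 to 0.825 m from the base axis. Payload 7 kg.
Tool frame: the origin (TCP) lies at the very end of the fingers, on their centre line; the grasp point (between the pads) lies 19 mm behind it; z points along the fingers, y is the line along which they close (so a half turn about z gives the same grasp; the last joint's range is limited). The gripper opens to 88 mm and grips with 3 to 60 N. Pads are 19 mm wide; open, the fingers measure 130 mm over their backs; the gripper's body (78 mm by 193 mm) begins 47 mm behind the grasp point.
Start: joints at [88.929, 20.546, 0.682, 0, -70.136, -16.507], TCP at [0.204, 0.643, 0.227] pointing down, gripper open.
Joint ranges: [-176.03, 176.03], [-82.01, 121.73], [-58.28, 71.71], [-173.87, 95.51], [-174.79, -0.11], [-173.66, 173.66]. Speed limits (degrees/s): [136.94, 136.94, 172.46, 180, 180, 180].

## Interface

Orientations are given as [roll, pitch, yaw] about the fixed x, y, z axes, in that order (R = Rz(yaw) Ry(pitch) Rx(roll)).
In Python, from plant import get_state, capture, close_job, regions_of gives the robot as it stands.
- The arm moves only by the tool jog_arm, never from a script. Its argument "moves" is a list of rows, each a list of 3 entries, a list of its own where there are three numbers: the shift along the tool's x, y, z in cm, then the turn about the tool's z in degrees, then the finger opening in cm, from 0 to 8.76. A call has 1 to 12 rows; each row shifts and turns the commanded pose from where the row before left it, along the tool's axes as they then stand; what a row does not reach is not made up. A row lasts 1/8 s, in which the tool goes at most 62.5 mm and 10.7 degrees, less where a joint would pass 70% of its speed; a pose out of reach is approached as far as the arm can. A call is refused whole if a number of a shift passes 6.25 or a number of a turn 10.7, either way. A call with a gripper value outside its range is refused whole. The fingers move at their own pace and stop on an object; "newtons" is the grip in N (left out, the last holds). Time passes only in rows, so rows that do not move let the fingers close. It gives the time, the measured TCP pose, the force, the opening and the grip force at its end, in the units of the state.
- get_state(): the state, without advancing time (a new reading comes with each control period).
- capture(name): name is "scene" or "top" or "wrist"; returns a dict with "pixels" (384x512x3 uint8, blue, green, red), "mtx" (3x3 intrinsics, pixels), "world_from_camera" (4x4, takes a point from camera to world coordinates); the wrist camera has in their place "hand_eye" (4x4, takes a point from camera to tool coordinates, whose origin is the TCP and whose axes are the flange's). Camera axes: x right, y down, z forward; pixel columns grow to the right and rows downward; lengths in m; the calibration is good to about 2 mm. A picture is of the moment at which its call begins: read the wrist's pose just before it. There is no depth.
- close_job(): hands the job in; it is judged then, once.
Trained networks look in a picture, given as the dict that the camera call returned (one of the last four; its "shot" number tells which), for a name from the list of things; names that differ only in an ending like _2 or _b are one class to them, and where a whole thing is asked for, a point or a joint stands for the part that bears it (a point fixed in the world has none). Each returns a list of dicts, best first, with "confidence" (0 to 1); they miss things now and then, are a little off and sometimes report something else, mostly with a low value. They report only what shows in the picture. A call takes as long as a camera call.
- regions_of(picture, thing): "pixels" (384x512 bool, what is visible of it) and "pixel" ([column, row] in pixels, amid what is visible of it).
The state is a dict: "time_s": time; "joints": joint angles; "qd": joint speeds; "joint_torque": joint torques, N m; "tcp_pos": TCP position; "eef_rot": TCP orientation; "contact_force": force on the tool from outside, world axes, zero at the start; "moment": the same for the moment, N m; "gripper_width": finger opening in m; "gripper_force": force on a finger pad.
Only numpy, scipy, OpenCV 4.12 (cv2) and the standard library are available. Lean on these libraries where they do the work, as an engineer would, in place of code of your own. Each camera call takes 0.05 s, during which the arm holds its last target. There are 200 camera calls.

## Working session

There is one attempt and no reset: what is moved stays moved. The work goes in short steps, Python scripts to look and compute and a tool call to move; the robot and the scene stay as the last step left them, time stands still between calls to the robot, and variables do not carry over. Pictures are saved under pics/ and viewed, at most 10 in all, crops included, and the job is handed in when it is done.

Besides the shell and the picture viewer there is one more tool, called after "Emit:" by a JSON object that holds its "name" and its "arguments", one argument or row to a line. jog_arm: Moves the arm, as the interface text tells. Its arguments: {"type":"object","properties":{"moves":{"type":"array"},"newtons":{"type":"number"}},"required":["moves"]}

```bash
mkdir -p pics
cat > h.py <<'E'
import numpy as np, cv2
from plant import get_state, capture, close_job, regions_of
def ray_z(pic,px,z,T=None):
    T=pic["world_from_camera"] if T is None else T
    T=np.array(T);d=T[:3,:3]@np.linalg.inv(pic["mtx"])@np.array([px[0],px[1],1.]);o=T[:3,3]
    return o+d*(z-o[2])/d[2]
def proj(pic,P,T=None):
    T=np.array(pic["world_from_camera"] if T is None else T)
    c=np.linalg.inv(T)@np.append(P,1);u=np.array(pic["mtx"])@c[:3];return u[:2]/u[2]
E
python3 - <<'E'
from h import *
s=get_state();print(s)
ims=[]
for n in ("scene","top"):
    p=capture(n);ims.append(p["pixels"]);print(n,np.round(p["world_from_camera"],3).tolist(),np.round(p["mtx"],1).tolist())
    for t in("cap","mill"):
        for r in regions_of(p,t)[:2]:
            ys,xs=np.nonzero(r["pixels"]);print(t,r["confidence"],r["pixel"],xs.min(),xs.max(),ys.min(),ys.max(),ray_z(p,r["pixel"],.17 if t=="cap" else .118))
    cv2.imwrite(f"pics/{n}.png",p["pixels"])
E
```

```text
{'time_s': 0.0, 'joints': array([ 8.89280803e+01,  2.05910084e+01,  6.32667231e-01, -2.04756136e-02,
       -7.01369039e+01, -1.65076961e+01]), 'qd': array([ 0.04207785, -0.05869737, -0.03010823, -0.00635251, -0.04752289,
        0.02562603]), 'joint_torque': array([ 6.83572307e-04, -5.82715702e+01,  2.93057334e+01,  6.99730799e+00,
        7.06884879e-03, -1.45002259e-04]), 'tcp_pos': array([0.20373719, 0.64298553, 0.225618  ]), 'eef_rot': array([ 1.79903211e+02, -8.61107836e-03, -1.75865816e+01]), 'contact_force': array([-0.51275664, -0.12075521,  0.38477784]), 'moment': array([ 0.02509844, -0.02236942,  0.01992381]), 'gripper_force': 0.0, 'gripper_width': 0.08747514306717193}
scene [[0.72, 0.553, -0.42, 0.95], [0.694, -0.577, 0.43, -0.273], [-0.005, -0.601, -0.799, 0.804], [0.0, 0.0, 0.0, 1.0]] [[396.3, 0.0, 255.3], [0.0, 396.3, 193.8], [0.0, 0.0, 1.0]]
cap 0.7 [239.1, 336.2] 196 280 286 383 [ 0.79329249 -0.15178812  0.17      ]
cap 0.6 [245.6, 163.7] 235 255 152 174 [0.54610034 0.11151245 0.17      ]
mill 0.9 [246.8, 190.9] 208 282 148 234 [0.57035044 0.08901084 0.118     ]
mill 0.61 [201.0, 246.0] 159 225 226 265 [ 0.60133817 -0.07077833  0.118     ]
top [[-0.004, -0.982, 0.189, 0.426], [-1.0, 0.002, -0.009, 0.09], [0.008, -0.189, -0.982, 0.985], [0.0, 0.0, 0.0, 1.0]] [[429.5, 0.0, 246.5], [0.0, 429.5, 193.7], [0.0, 0.0, 1.0]]
cap 0.89 [230.2, 218.7] 216 239 208 231 [0.53418434 0.11423586 0.17      ]
mill 0.57 [231.1, 226.2] 194 263 188 261 [0.52578249 0.11388735 0.118     ]
```

View pics/scene.png

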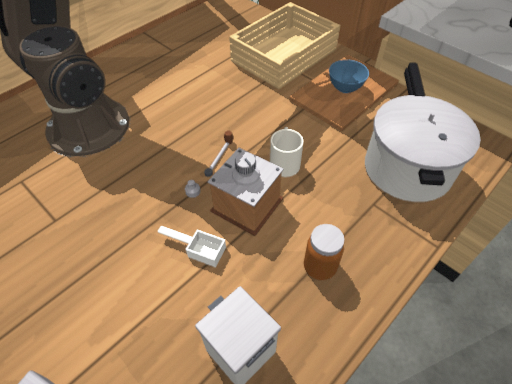

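View pics/top.png

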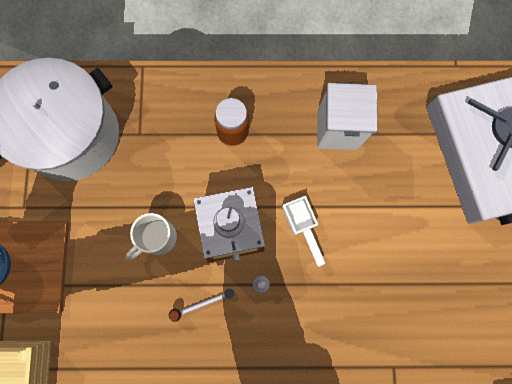

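The mill is at about pixel (229,220) in the top view, rotated roughly 10°, with its front towards the robot. The ridge on the cap points away from the robot, at about (232,210). The mug and other bystanders are all below the plate height. I'll move above the cap and look from close by.

Emit:
{"name": "jog_arm", "arguments": {
  "moves": [
    [[3.9, 3.4, -0.5], 0, 8.76],
    [[3.9, 3.4, -0.5], 0, 8.76],
    [[3.9, 3.4, -0.5], 0, 8.76],
    [[3.9, 3.4, -0.5], 0, 8.76],
    [[3.9, 3.4, -0.5], 0, 8.76],
    [[3.9, 3.4, -0.5], 0, 8.76],
    [[3.9, 3.4, -0.5], 0, 8.76],
    [[3.9, 3.4, -0.5], 0, 8.76],
    [[3.9, 3.4, -0.5], 0, 8.76],
    [[3.9, 3.4, -0.5], 0, 8.76],
    [[3.9, 3.4, -0.5], 0, 8.76],
    [[3.9, 3.4, -0.5], 0, 8.76]
  ]
}}

```text
time_s: 1.8
tcp_pos: [0.5274, 0.1116, 0.287]
eef_rot: [-180.0, -0.0, -17.6]
contact_force: [0.2, 0.0, -0.8]
gripper_width: 0.0878
gripper_force: 0.0
```

Emit:
{"name": "jog_arm", "arguments": {
  "moves": [
    [[0, 0, 0], 0, 8.76],
    [[0, 0, 0], 0, 8.76]
  ]
}}

```text
time_s: 2.05
tcp_pos: [0.5267, 0.1129, 0.2864]
eef_rot: [180.0, 0.0, -17.6]
contact_force: [-0.3, -0.7, -0.1]
gripper_width: 0.0879
gripper_force: 0.0
```

```bash
cat >> h.py <<'E'
from scipy.spatial.transform import Rotation as R
def tool():
    s=get_state();T=np.eye(4);T[:3,:3]=R.from_euler('xyz',s["eef_rot"],degrees=True).as_matrix();T[:3,3]=s["tcp_pos"];return s,T
def wrist():
    s,T=tool();p=capture("wrist");return s,p,T@np.array(p["hand_eye"])
E
python3 - <<'E'
from h import *
s,p,W=wrist();print(s["time_s"],s["joints"],s["tcp_pos"],s["eef_rot"]);print(np.round(W,3))
for t in("cap","mill"):
    for r in regions_of(p,t)[:2]:
        ys,xs=np.nonzero(r["pixels"]);print(t,r["confidence"],r["pixel"],xs.min(),xs.max(),ys.min(),ys.max(),ray_z(p,r["pixel"],.17 if t=="cap" else .118,W))
cv2.imwrite("pics/w1.png",p["pixels"]);np.savez("w1.npz",px=p["pixels"],mtx=p["mtx"],W=W)
E
```

```text
2.05 [ 3.29485269e+01  5.66249970e+00 -1.10092086e+01 -1.66009328e-02
 -7.33439652e+01  3.94086479e+01] [0.52665262 0.11290297 0.28636914] [ 1.79997986e+02  2.22380202e-02 -1.76475860e+01]
[[-0.303 -0.915 -0.268  0.599]
 [-0.953  0.29   0.086  0.09 ]
 [-0.001  0.281 -0.96   0.445]
 [ 0.     0.     0.     1.   ]]
cap 0.92 [250.3, 180.6] 224 274 155 206 [0.53794604 0.11824701 0.17      ]
mill 0.81 [254.6, 168.5] 173 327 90 242 [0.53756223 0.11516348 0.118     ]
```

View pics/w1.png

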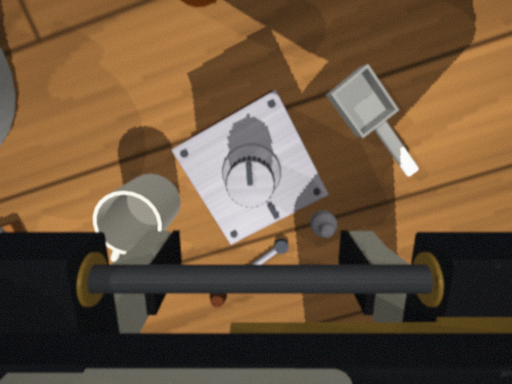

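The wrist view shows the cap's top circle centred near (250,184), with the ridge running up from there to about (249,160). The plate corners are at (274,91), (173,151), (232,243) and (326,192), and the front mark is at (272,210).

Run:
```python
from h import *
d=np.load("w1.npz");p={"mtx":d["mtx"]};W=d["W"]
c=[ray_z(p,q,.118,W) for q in[(274,91),(173,151),(232,243),(326,192)]]
m=np.mean(c,0);print("mill c",m,[np.linalg.norm(c[i]-c[i-1]) for i in range(4)])
a=lambda v:np.degrees(np.arctan2(v[1],v[0]))
for i in range(4):print(a(c[i]-c[i-1]))
bar=ray_z(p,(272,210),.118,W);print("front dir",a(bar-m))
A=ray_z(p,(250,184),.172,W);B=ray_z(p,(249,160),.172,W);print("ridge",A,B,a(B-A),np.linalg.norm(B-A))
# projected cap top circle about mill centre
im=d["px"].copy()
im=cv2.resize(im[80:260,150:350],None,fx=4-0.,fy=3.3)
f=lambda q:(int((q[0]-150)*4),int((q[1]-80)*3.3))
for z,r in((.170,.022),(.144,.022),(.118,.032)):
  for t in np.linspace(0,6.28,60):
    cv2.circle(im,f(proj(p,m[:2].tolist()+[z]+[] if 0 else [m[0]+r*np.cos(t),m[1]+r*np.sin(t),z],W)),1,(0,0,255),-1)
cv2.imwrite("pics/w1c.png",im[:600])
```

```text
mill c [0.53494652 0.11978279 0.118     ] [np.float64(0.11925594697324747), np.float64(0.1207845834524492), np.float64(0.12065492553749409), np.float64(0.12009618899237677)]
11.42554066382081
101.98932734474849
-168.23711760587787
-77.34092451261793
front dir -169.71868382883335
ridge [0.53547955 0.11927557 0.172     ] [0.55648127 0.11333402 0.172     ] -15.796619520124459 0.02182599864311739
```

View pics/w1c.png

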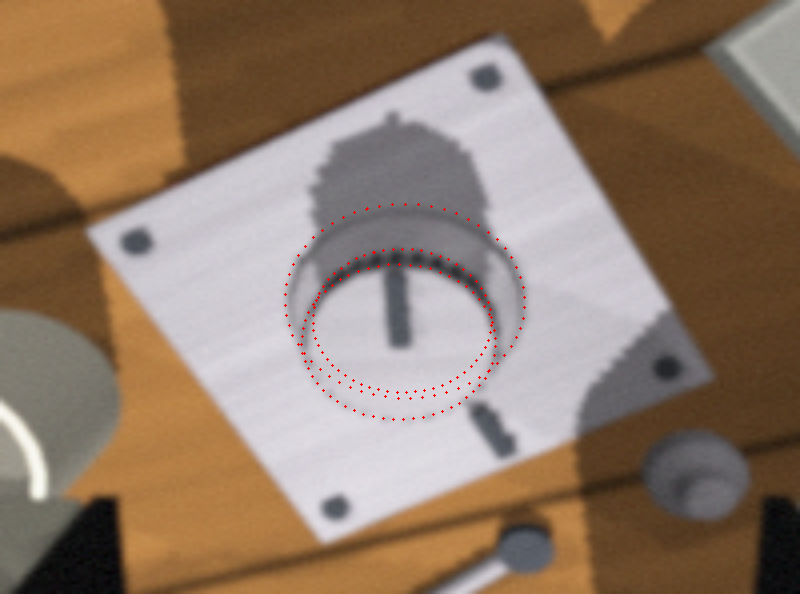

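Thread angle is about 152° (2.66 rad): ridge at -15.8°, mill front at -168.2°. The centre is about (0.535, 0.1195). Next I'll align and descend.

Emit:
{"name": "jog_arm", "arguments": {
  "moves": [
    [[0.6, -0.9, 2], 0, 8.76],
    [[0, 0, 3], 0, 8.76],
    [[0, 0, 3], 0, 8.76],
    [[0, 0, 2], 0, 8.76],
    [[0, 0, 1], 0, 8.76],
    [[0, 0, 0], 0, 8.76],
    [[0, 0, 0], 0, 8.76]
  ]
}}

```text
time_s: 3.08
tcp_pos: [0.5357, 0.1204, 0.1775]
eef_rot: [-179.9, -0.1, -17.5]
contact_force: [0.6, -0.7, -0.5]
gripper_width: 0.0878
gripper_force: 0.0
```

Run:
```python
from h import *
s,p,W=wrist();print(s["time_s"],s["tcp_pos"],s["eef_rot"],s["moment"])
for r in regions_of(p,"cap")[:2]:
    ys,xs=np.nonzero(r["pixels"]);print(r["confidence"],r["pixel"],xs.min(),xs.max(),ys.min(),ys.max())
print(proj(p,[.535,.1195,.170],W))
im=p["pixels"].copy()
for z,r in((.170,.022),(.118,.032)):
  for t in np.linspace(0,6.28,60):
    q=proj(p,[.535+r*np.cos(t),.1195+r*np.sin(t),z],W);cv2.circle(im,(int(q[0]),int(q[1])),1,(0,0,255),-1)
cv2.imwrite("pics/w2.png",im)
```

```text
3.075 [0.53571589 0.12044269 0.17754676] [-1.79942588e+02 -6.67129963e-02 -1.75410838e+01] [0.01663182 0.0002374  0.0259727 ]
0.85 [260.7, 230.7] 223 299 193 263
[261.57108861 241.24721892]
```

View pics/w2.png

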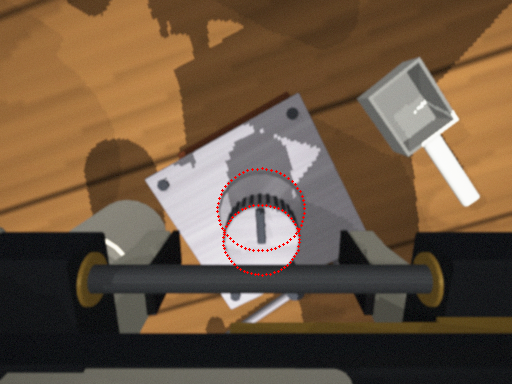

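The overlay fits the cap (top circle around (261,240)), so the gripper is centred. I'll descend to grip height and close.

Emit:
{"name": "jog_arm", "arguments": {
  "moves": [
    [[0, 0.05, 2], 0, 8.76],
    [[0, 0, 1.4], 0, 8.76],
    [[0, 0, 0.5], 0, 8.76],
    [[0, 0, 0], 0, 8.76],
    [[0, 0, 0], 0, 6],
    [[0, 0, 0], 0, 4.8],
    [[0, 0, 0], 0, 3.5],
    [[0, 0, 0], 0, 3.5],
    [[0, 0, 0], 0, 3.5],
    [[0, 0, 0], 0, 3.5]
  ],
  "newtons": 25
}}

```text
time_s: 4.42
tcp_pos: [0.5351, 0.1196, 0.1376]
eef_rot: [-180.0, -0.0, -17.6]
contact_force: [-0.3, 0.6, 0.3]
gripper_width: 0.0435
gripper_force: 25.0
```

```bash
python3 -c "
from h import *
print(get_state())"
```

```text
{'time_s': 4.425, 'joints': array([ 3.30673255e+01,  1.30786543e+01, -2.24062467e+01, -4.90096568e-03,
       -5.45018617e+01,  3.93596915e+01]), 'qd': array([-0.06421813,  0.01159983, -0.0018497 ,  0.02115049,  0.09289335,
        0.10276915]), 'joint_torque': array([-4.28174715e-01, -4.38676465e+01,  2.51409352e+01,  6.12136066e+00,
        1.40220579e-02, -1.33983795e-03]), 'tcp_pos': array([0.53513892, 0.1195793 , 0.13762593]), 'eef_rot': array([-1.79987234e+02, -5.30931696e-03, -1.75758291e+01]), 'contact_force': array([-0.29771797,  0.61698926,  0.29400576]), 'moment': array([ 0.30126454,  0.12400171, -0.00331674]), 'gripper_force': 25.000017285346985, 'gripper_width': 0.04349099907622121}
```

Emit:
{"name": "jog_arm", "arguments": {
  "moves": [
    [[0, 0, 0.011], 10, 3.5],
    [[0, 0, 0.011], 10, 3.5],
    [[0, 0, 0.011], 10, 3.5],
    [[0, 0, 0.011], 10, 3.5],
    [[0, 0, 0.011], 10, 3.5],
    [[0, 0, 0.011], 10, 3.5],
    [[0, 0, 0.011], 10, 3.5],
    [[0, 0, 0.011], 10, 3.5],
    [[0, 0, 0.011], 10, 3.5],
    [[0, 0, 0.011], 10, 3.5],
    [[0, 0, 0.011], 10, 3.5],
    [[0, 0, 0], 0, 3.5]
  ]
}}

```text
time_s: 5.92
tcp_pos: [0.5345, 0.1194, 0.1363]
eef_rot: [180.0, -0.0, -127.5]
contact_force: [-4.4, 0.7, 4.0]
gripper_width: 0.0431
gripper_force: 25.0
```

```bash
cat > st.py <<'E'
from h import *
s,p,W=wrist();print(s["time_s"],s["tcp_pos"],s["eef_rot"],s["joints"][5],"M",s["moment"],"F",s["contact_force"],s["gripper_force"],s["gripper_width"])
cv2.imwrite("pics/last.png",p["pixels"])
E
python3 st.py
```

```text
5.925 [0.53450533 0.11937822 0.13631784] [ 1.79960394e+02 -4.17818577e-02 -1.27520152e+02] -70.5761064234852 M [ 0.46238179  1.40483664 -0.08059957] F [-4.37952647  0.71828533  3.97027298] 25.001744627952576 0.04306176546696592
```

View pics/last.png

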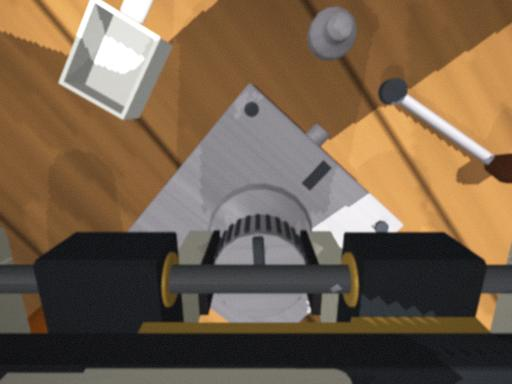

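The ridge at (260,250) still lines up with the gripper while the plate has rotated beneath it, so the cap turned without slip. Moment z is -0.08, which is just the thread friction. About 42° remains.

Emit:
{"name": "jog_arm", "arguments": {
  "moves": [
    [[0, 0, 0.011], 10, 3.5],
    [[0, 0, 0.011], 10, 3.5],
    [[0, 0, 0.011], 10, 3.5],
    [[0, 0, 0.006], 5, 3.5],
    [[0, 0, 0], 0, 3.5]
  ]
}}

```text
time_s: 6.6
tcp_pos: [0.5344, 0.1196, 0.1359]
eef_rot: [180.0, -0.1, -162.4]
contact_force: [-5.2, 1.7, 3.5]
gripper_width: 0.0434
gripper_force: 25.0
```

```bash
python3 st.py
```

```text
6.6 [0.53438935 0.119599   0.13591874] [ 1.79972927e+02 -5.56488870e-02 -1.62409024e+02] -105.4672378218065 M [ 0.96516759  1.91328404 -0.05099186] F [-5.15854741  1.66879864  3.49102191] 25.001015961170197 0.04335059397140755
```

Emit:
{"name": "jog_arm", "arguments": {
  "moves": [
    [[0, 0, 0.005], 4, 3.5],
    [[0, 0, 0], 0, 3.5]
  ]
}}

```text
time_s: 6.9
tcp_pos: [0.5344, 0.1196, 0.1359]
eef_rot: [180.0, -0.1, -166.4]
contact_force: [-5.4, 2.3, 4.3]
gripper_width: 0.044
gripper_force: 25.0
```

```bash
python3 st.py
```

```text
6.9 [0.53440041 0.1196364  0.13589351] [ 1.79972258e+02 -5.48447499e-02 -1.66393001e+02] -109.44896285490593 M [ 1.02379756  1.89537991 -0.05479023] F [-5.35882874  2.28648399  4.34717309] 25.000898838043213 0.04396690142525845
```

Emit:
{"name": "jog_arm", "arguments": {
  "moves": [
    [[0, 0, 0.002], 2, 3.5],
    [[0, 0, 0], 0, 3.5]
  ]
}}

```text
time_s: 7.2
tcp_pos: [0.5344, 0.1196, 0.1358]
eef_rot: [180.0, -0.1, -168.4]
contact_force: [-6.1, 2.5, 4.5]
gripper_width: 0.0436
gripper_force: 25.0
```

```bash
python3 st.py
```

```text
7.2 [0.53437831 0.11964207 0.13583933] [ 1.79978142e+02 -5.99520471e-02 -1.68356510e+02] -111.41751242985887 M [ 1.00354425  1.89553172 -0.03138212] F [-6.05124978  2.4876466   4.5018358 ] 25.00063329935074 0.04355099222177998
```

Emit:
{"name": "jog_arm", "arguments": {
  "moves": [
    [[0, 0, 0.002], 2, 3.5],
    [[0, 0, 0], 0, 3.5]
  ]
}}

```text
time_s: 7.5
tcp_pos: [0.5344, 0.1197, 0.1358]
eef_rot: [180.0, -0.1, -170.4]
contact_force: [-5.8, 3.6, 4.9]
gripper_width: 0.0435
gripper_force: 25.0
```

```bash
python3 st.py
```

```text
7.5 [0.53439216 0.11965208 0.13583652] [ 1.79977394e+02 -5.76843375e-02 -1.70359466e+02] -113.4184797790239 M [ 1.00877446e+00  1.88052323e+00 -6.29078628e-04] F [-5.8407373   3.55838896  4.87286126] 25.000728964805603 0.04349807315489891
```

Emit:
{"name": "jog_arm", "arguments": {
  "moves": [
    [[0, 0, 0.002], 2, 3.5],
    [[0, 0, 0], 0, 3.5]
  ]
}}

```text
time_s: 7.8
tcp_pos: [0.5344, 0.1197, 0.1358]
eef_rot: [180.0, -0.1, -172.3]
contact_force: [-6.1, 2.8, 5.1]
gripper_width: 0.0435
gripper_force: 25.0
```

```bash
python3 st.py
```

```text
7.8 [0.53439905 0.11967089 0.13581856] [ 1.79978628e+02 -5.65791561e-02 -1.72349995e+02] -115.41047181655665 M [1.05695623 1.9321     0.07873107] F [-6.06565168  2.83192343  5.06691419] 25.00077188014984 0.043482267714230555
```

Emit:
{"name": "jog_arm", "arguments": {
  "moves": [
    [[0, 0, 0], 2, 3.5],
    [[0, 0, 0], 0, 3.5]
  ]
}}

```text
time_s: 8.1
tcp_pos: [0.5345, 0.1197, 0.1358]
eef_rot: [180.0, -0.0, -174.3]
contact_force: [-4.9, 2.4, 3.8]
gripper_width: 0.0439
gripper_force: 25.0
```

```bash
python3 st.py
```

```text
8.1 [0.53453753 0.11972984 0.13580386] [ 1.79993763e+02 -4.57620596e-02 -1.74290114e+02] -117.37240443943656 M [1.00665538 1.68009793 0.59498138] F [-4.90603531  2.35933721  3.75548674] 25.000532269477844 0.043897742693618645
```

Emit:
{"name": "jog_arm", "arguments": {
  "moves": [
    [[0, 0, 0], 2, 3.5],
    [[0, 0, 0], 0, 3.5]
  ]
}}

```text
time_s: 8.4
tcp_pos: [0.5352, 0.1198, 0.1359]
eef_rot: [180.0, 0.0, -176.4]
contact_force: [-3.0, 2.1, 1.3]
gripper_width: 0.0432
gripper_force: 25.0
```

```bash
python3 st.py
```

```text
8.4 [0.53517255 0.1197588  0.1358595 ] [ 1.79988284e+02  1.52427205e-02 -1.76431159e+02] -119.51223834471485 M [1.06962287 0.77186036 0.73651778] F [-2.95419472  2.10357943  1.31457226] 25.000302493572235 0.04324689109143276
```

The moment jumped to +0.74 N m right where vision predicted, so the cap is bottomed out. I'll pause there, then back off.

Emit:
{"name": "jog_arm", "arguments": {
  "moves": [
    [[0, 0, 0], 0, 3.5],
    [[0, 0, 0], 0, 3.5],
    [[0, 0, 0], 0, 3.5],
    [[0, 0, 0], 0, 3.5],
    [[0, 0, 0], 0, 3.5],
    [[0, 0, 0], 0, 3.5],
    [[0, 0, 0], 0, 3.5],
    [[0, 0, 0], 0, 3.5]
  ]
}}

```text
time_s: 9.45
tcp_pos: [0.5352, 0.1197, 0.1359]
eef_rot: [180.0, 0.0, -176.6]
contact_force: [-1.2, 4.2, 1.7]
gripper_width: 0.0435
gripper_force: 25.0
```

```bash
python3 st.py; cp pics/last.png pics/bottom.png
```

```text
9.45 [0.53520176 0.1197182  0.13588871] [ 1.79978552e+02  1.68132182e-02 -1.76562030e+02] -119.62641492835395 M [1.65841116 0.716989   0.7953157 ] F [-1.15281065  4.16110548  1.71911198] 25.00007539987564 0.04352142931949674
```

View pics/bottom.png

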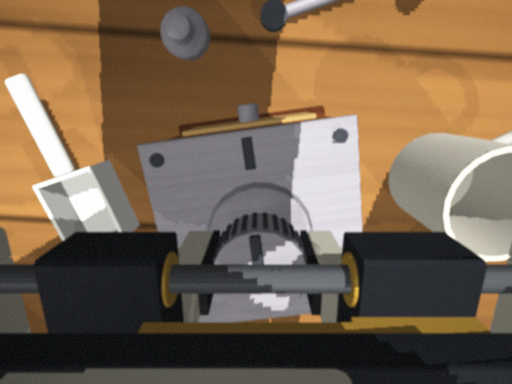

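The ridge at (257,250) points at the front mark at (249,153), so the cap is bottomed. First I'll unwind the torsion.

Emit:
{"name": "jog_arm", "arguments": {
  "moves": [
    [[0, 0, 0], -2, 3.5],
    [[0, 0, 0], 0, 3.5],
    [[0, 0, 0], 0, 3.5]
  ]
}}

```text
time_s: 9.88
tcp_pos: [0.5352, 0.1197, 0.1359]
eef_rot: [180.0, 0.0, -174.6]
contact_force: [-2.8, 4.7, 0.9]
gripper_width: 0.0435
gripper_force: 25.0
```

```bash
python3 st.py
```

```text
9.875 [0.53519164 0.11971734 0.1358736 ] [ 1.79961260e+02  1.93396969e-02 -1.74632165e+02] -117.67527701864282 M [1.72029004 0.77554392 0.13987826] F [-2.75625889  4.74858004  0.90230848] 25.000126361846924 0.043530187915270316
```

Emit:
{"name": "jog_arm", "arguments": {
  "moves": [
    [[0, 0, 0], -1, 3.5],
    [[0, 0, 0], 0, 3.5]
  ]
}}

```text
time_s: 10.18
tcp_pos: [0.5352, 0.1197, 0.1359]
eef_rot: [180.0, 0.0, -173.6]
contact_force: [-2.1, 5.5, 2.1]
gripper_width: 0.0435
gripper_force: 25.0
```

```bash
python3 st.py
```

```text
10.175 [0.53517998 0.119712   0.13587839] [ 1.79957121e+02  1.85382207e-02 -1.73636862e+02] -116.67339476804595 M [ 1.77786573  0.78581124 -0.04291079] F [-2.13405347  5.45011069  2.13002602] 25.000126361846924 0.04352406181360178
```

Emit:
{"name": "jog_arm", "arguments": {
  "moves": [
    [[0, 0, -0.011], -10, 3.5],
    [[0, 0, -0.011], -10, 3.5],
    [[0, 0, -0.011], -10, 3.5],
    [[0, 0, -0.011], -10, 3.5],
    [[0, 0, -0.011], -10, 3.5],
    [[0, 0, -0.011], -10, 3.5],
    [[0, 0, -0.011], -10, 3.5],
    [[0, 0, -0.011], -10, 3.5],
    [[0, 0, -0.011], -10, 3.5],
    [[0, 0, 0], 0, 3.5],
    [[0, 0, 0], 0, 3.5]
  ]
}}

```text
time_s: 11.6
tcp_pos: [0.5348, 0.12, 0.1369]
eef_rot: [180.0, 0.1, -83.6]
contact_force: [-5.1, 6.5, 2.4]
gripper_width: 0.0435
gripper_force: 25.0
```

```bash
python3 st.py; cp pics/last.png pics/end.png
```

```text
11.6 [0.53476014 0.11999691 0.13687359] [ 1.79987984e+02  6.51241221e-02 -8.36378856e+01] -26.677963579573007 M [2.53552736 1.76720593 0.03515608] F [-5.13887268  6.45114796  2.35718518] 25.000197887420654 0.04345181067320738
```

View pics/end.png

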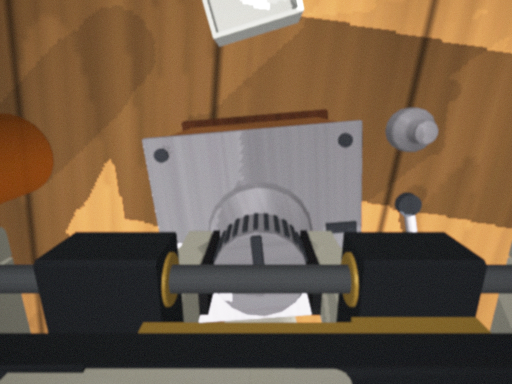

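The ridge at (257,250) sits exactly where it did in the gripper at the bottom, with the plate turned 90° beneath it (mark now at (341,226)), so there was no slip. The cap is still gripped, so I'm handing in.

```bash
python3 -c "
from plant import close_job
print(close_job())"
```

```text
the job is handed in; nothing more can be done
None
```

I screwed the cap down to its stop, paused there for about a second, backed it off a quarter turn, and handed the job in with the cap still gripped at 25 N. The other items were left alone.

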